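# Knife-edge balance check of two rotor arms

## Task

Two rotor arms that look alike lie on the mat, and one of them hides a heavier end. Find out which by setting an arm across the knife edge by the notch under its hub and letting go: leave the arm that balances level sitting on the knife edge, released, and lay the one that tips over flat in the empty reject tray.

Things in the scene. Friction and masses are not known exactly. Their poses are not given: they have to be found in the camera images.
- beam_1_hub (a point): Rotor arm 1: steel bar 176 mm long (along x), 18 wide, 8 thick, standing on a round weight 26 mm across under each end, with an aluminium hub block on its middle: 30 mm along the arm, 24 across (y; grasp it so), 28 tall. This is the block's centre, 60 mm above the weights' undersides and 14 above the bar's top. 0.28 to 0.42 kg. Arms 1 and 2 look the same.
- beam_1_notch (a point): Top of the V notch under the middle of rotor arm 1, 22 mm below the hub block's centre, 38 above the weights' undersides. The notch runs across the arm (y), is 22 mm wide at its mouth and centres itself on the knife edge. One arm has its centre of mass at the middle, the other about 35 mm toward one end; which is not told.
- beam_2_hub (a point): Rotor arm 2: steel bar 176 mm long (along x), 18 wide, 8 thick, standing on a round weight 26 mm across under each end, with an aluminium hub block on its middle: 30 mm along the arm, 24 across (y; grasp it so), 28 tall. This is the block's centre, 60 mm above the weights' undersides and 14 above the bar's top. 0.28 to 0.42 kg. Arms 1 and 2 look the same.
- beam_2_notch (a point): Top of the V notch under the middle of rotor arm 2, 22 mm below the hub block's centre, 38 above the weights' undersides. The notch runs across the arm (y), is 22 mm wide at its mouth and centres itself on the knife edge. One arm has its centre of mass at the middle, the other about 35 mm toward one end; which is not told.
- stand_edge (a point): Middle of the knife edge's top on the fixed balance stand: an upright steel blade 2 mm thick, 44 mm long, in a grey block on a 60 x 80 mm dark plate. The edge runs along y, 63 mm above the bench (stand on a 3 mm mat). An arm lies across it, along x, either way round; a lopsided one let go tips about 16 degrees at once until a weight meets the mat, its hub still over the edge.
- reject_tray: Empty open steel tray, fixed on the mat: outside 242 mm along x, 116 mm along y, 30 mm tall; walls and floor 4 mm thick; origin at the centre of its underside. A rotor arm fits in it lengthwise, along x, either way round.

How it is judged:
By the outcome, as a careful person would: the job done as asked, in the order asked, and still so for the second after the job is handed in, with the robot touching nothing.
It also fails if it takes over 67 s, if anything falls off the work surface, if the arm or the gripper's body presses on something with over 40 N, if the wrist force passes 120 N, or if a joint passes its speed limit or range.

## Robot

A 6-joint arm with a two-finger parallel gripper is mounted at the origin on a cart in front of the work surface, level with it; the furniture and walls round the work are solid. World frame = base frame: x ahead of the robot, y to its left, z up, the work surface at z = 0. Lengths are in m, angles in rad, forces in N, time in s.
With the tool pointing down it reaches from about 0.425 to 0.95 m from the base axis. Payload 3.5 kg.
Tool frame: the origin (TCP) lies midway between the tips of the shut fingers; the grasp point (between the pads) lies 19 mm behind it (robot.tcp_to_grasp is the distance from the TCP to the grasp point, in m); z points along the fingers, y is the direction in which the jaws open and shut (so a half turn about z gives the same grasp; the last joint's range is limited). The gripper opens to 85 mm and grips with 20 to 120 N. Pads are 22 mm wide; open, the fingers measure 114 mm over their backs; the gripper's body (76 mm by 85 mm) begins 54 mm behind the grasp point. The pads swing forward as they close: fully open they stand 13 mm farther back than shut.
Start: joints at [1.047, 0.286, 1.577, -0, 1.279, -0.15], TCP at [0.246, 0.628, 0.231] pointing down, gripper open.
Joint ranges: [-2.77, 2.77], [-0.9, 2.22], [0.21, 2.48], [-1.53, 4.67], [0.24, 2.81], [-2.84, 2.84]. Speed limits (rad/s): [2.79, 2.79, 3.14, 3.14, 3.14, 3.14].

## Interface

Orientations are given as a unit quaternion [w, x, y, z].
In Python, from cell import status, capture, camera_model, job, finder, robot gives the robot as it stands. The module is installed in compiled form; this text tells all that it offers.
- The arm moves only by the tool jog_arm, never from a script. Its argument "increments" is a list of rows, each a list of 3 entries, a list of its own where there are three numbers: the turn, a rotation vector about the world's x, y, z in rad, then the shift along the world's x, y, z in mm, then the opening, from -1 (shut) to 1 (fully open). A call has 1 to 5 rows; each row shifts and turns the commanded pose from where the row before left it; what a row does not reach is not made up. A row lasts 1/12 s, in which the tool goes at most 41.7 mm and 7.16 degrees, less where a joint would pass 70% of its speed; a pose out of reach is approached as far as the arm can. A call is refused whole if a number of a shift passes 41.7 or a number of a turn 0.125, either way. A call with a gripper value outside its range is refused whole. The fingers move at their own pace and stop on an object; the grip force is fixed at half the most. Time passes only in rows, so rows that do not move let the fingers close. It gives the time, the measured TCP pose, the force and the opening at its end, in the units of the state.
- status.state(): the state, without advancing time (a new reading comes with each control period).
- capture(name): name is "scene" or "top" or "wrist"; returns the picture (384x512x3 uint8, red, green, blue); there is no depth.
- camera_model(name): a dict with "fovy" (degrees; the focal length in pixels is half the picture's height over the tangent of half this angle, whatever the lens; pixels are square), "cx", "cy" (the principal point, pixels), "k1" (the pictures are not rectified: a ray, as slopes to the right and down, at radius r is drawn at 1 + k1 r^2 times it, then the intrinsics apply), "rvec" (rotation vector, rad) and "tvec" (3), from world to camera coordinates, as OpenCV has them. Camera axes: x right, y down, z forward; pixel columns grow to the right and rows downward; lengths in m; the calibration is good to about 2 mm. A picture is of the moment at which its call begins: read the wrist's pose just before it. camera_model takes no time and is no camera call; for the wrist camera it gives the pose at the moment of the call.
- job.hand_in(): hands the job in, once; it reports no verdict.
Trained networks look in the newest picture that a camera, given by its name, has taken for a name from the list of things; names that differ only in an ending like _2 or _b are one class to them, and where a whole thing is asked for, a point or a joint stands for the part that bears it (a point fixed in the world has none). Each returns a list of dicts, best first, with "conf" (0 to 1); they miss things now and then, are a little off and sometimes report something else, mostly with a low value. They report only what shows in the picture. A call takes as long as a camera call.
- finder.regions_of(query, camera): "mask" (384x512 bool, what is visible of it) and "centre" ([column, row] in pixels, amid what is visible of it).
- finder.mark_of(query, camera): "centre" ([column, row] in pixels: a listed point, or the origin of a listed thing).
The state is a dict: "t": time; "qpos": joint angles; "joint_vel": joint speeds; "tau": joint torques, N m; "eef_pos": TCP position; "orientation": TCP orientation; "wrist_force": force on the tool from outside, world axes, zero at the start; "wrist_torque": the same for the moment, N m; "gripper_width": opening from 0.0 (shut) to 1.0 (fully open).
Only numpy, scipy, OpenCV 4.12 (cv2) and the standard library are available. Lean on these libraries where they do the work, as an engineer would, in place of code of your own. Each camera call takes 0.05 s, during which the arm holds its last target.

## Working session

There is one attempt and no reset: what is moved stays moved. The work goes in short steps, Python scripts to look and compute and a tool call to move; the robot and the scene stay as the last step left them, time stands still between calls to the robot, and variables do not carry over. Pictures are saved under pics/ and viewed, and the job is handed in when it is done.

Besides the shell and the picture viewer there is one more tool, called after ">>>" in YAML: its name, and indented under it one key for each argument. jog_arm: Moves the arm, as the interface text tells. Its arguments: {"type":"object","properties":{"increments":{"type":"array"}},"required":["increments"]}

```bash
mkdir -p pics
cat > h.py <<'E'
import numpy as np, cv2
from cell import status, capture, camera_model, job, finder, robot
def K(m,h=384):
    f=h/2/np.tan(np.radians(m["fovy"])/2); return f
def ray(m,uv):
    f=K(m); d=np.array([(uv[0]-m["cx"])/f,(uv[1]-m["cy"])/f]); s=d.copy()
    for _ in range(30): s=d/(1+m["k1"]*(s@s))
    R,_=cv2.Rodrigues(np.array(m["rvec"],float)); t=np.array(m["tvec"],float).ravel()
    c=-R.T@t; v=R.T@np.array([s[0],s[1],1]); return c,v
def at_z(m,uv,z):
    c,v=ray(m,uv); return c+v*(z-c[2])/v[2]
def proj(m,p):
    R,_=cv2.Rodrigues(np.array(m["rvec"],float)); q=R@np.array(p,float)+np.array(m["tvec"],float).ravel()
    s=q[:2]/q[2]; s=s*(1+m["k1"]*(s@s)); return s*K(m)+[m["cx"],m["cy"]]
def tri(obs):
    A=np.zeros((3,3));b=np.zeros(3)
    for m,uv in obs:
        c,v=ray(m,uv); v=v/np.linalg.norm(v); P=np.eye(3)-np.outer(v,v); A+=P;b+=P@c
    return np.linalg.solve(A,b)
def save(name,im): cv2.imwrite("pics/"+name+".png",cv2.cvtColor(im,cv2.COLOR_RGB2BGR))
def st():
    s=status.state(); print("t",round(s["t"],2),"pos",np.round(s["eef_pos"],4),"q",np.round(s["orientation"],3),"F",np.round(s["wrist_force"],1),"w",round(s["gripper_width"],3)); return s
E
python3 - <<'E'
from h import *
s=st()
for c in ["scene","top"]:
    im=capture(c); save(c+"0",im)
    m=camera_model(c); print(c,m)
    for q,z in [("beam_1_hub",.063),("beam_1_notch",.041),("stand_edge",.063),("reject_tray",0.003)]:
        for r in finder.mark_of(q,c)[:3]:
            print(q,round(r["conf"],2),np.round(r["centre"],1),np.round(at_z(m,r["centre"],z),4))
E
```

```text
t 0.0 pos [0.2461 0.6278 0.2299] q [-0.     0.186  0.983 -0.001] F [-0.4  0.7  0.3] w 0.997
scene {'fovy': 44.14519566192591, 'cx': 250.08804724671222, 'cy': 187.10006695699278, 'k1': 0.04635439916447596, 'rvec': array([ 1.93656383, -0.94619828,  0.55677303]), 'tvec': array([-0.43420195,  0.18793752,  0.83704882])}
beam_1_hub 0.71 [265.7 194. ] [ 0.4779 -0.222   0.063 ]
beam_1_hub 0.27 [271.2 203.3] [ 0.4549 -0.2527  0.063 ]
beam_1_notch 0.94 [269.6 202.9] [ 0.4827 -0.2298  0.041 ]
stand_edge 0.58 [299.7 229.5] [ 0.4128 -0.3493  0.063 ]
reject_tray 0.89 [229.9 169.9] [ 0.598  -0.0222  0.003 ]
top {'fovy': 45.726992465379325, 'cx': 249.49154104871405, 'cy': 192.3536739205488, 'k1': -0.05229786213738108, 'rvec': array([ 2.13510214, -2.10275588,  0.16105829]), 'tvec': array([-0.16580389,  0.50163711,  0.87710584])}
beam_1_hub 0.9 [286.1 203.9] [ 0.4784 -0.2309  0.063 ]
beam_1_notch 0.77 [285.6 209.2] [ 0.471  -0.2311  0.041 ]
beam_1_notch 0.45 [286.3 202.8] [ 0.484  -0.2325  0.041 ]
stand_edge 0.87 [352.1 240.2] [ 0.4091 -0.3587  0.063 ]
reject_tray 0.82 [186.4 146. ] [ 0.6107 -0.0194  0.003 ]
```

View pics/scene0.png

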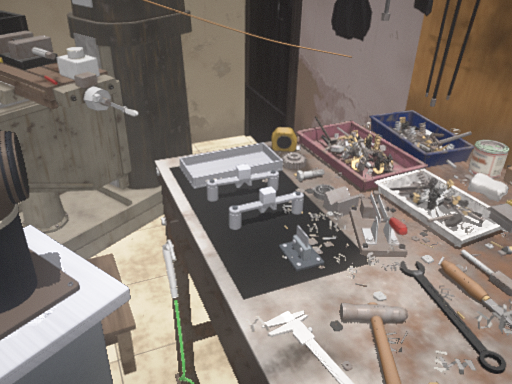

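View pics/top0.png

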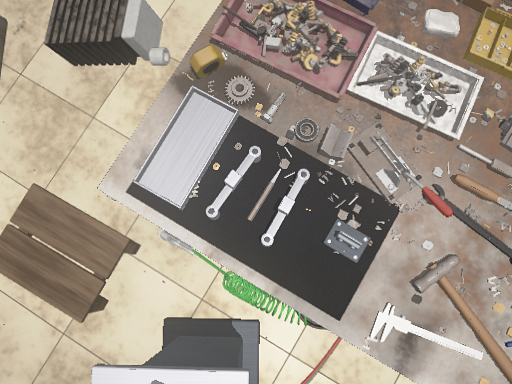

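Scene: stand lower right of the mat (top 348,240). Arms are at about (232,181) and (286,204), with a pen-like item between them, and the tray is at (186,146). Now I'll measure each more precisely.

Run:
```python
from h import *
s=st()
ims={}
M={}
for c in ["scene","top"]:
    im=capture(c); ims[c]=im; M[c]=camera_model(c)
    m=M[c]
    for q,z in [("beam_2_hub",.049),("stand_edge",0.04),("reject_tray",0.03)]:
        for i,r in enumerate(finder.regions_of(q,c)[:4]):
            mk=r["mask"].astype(np.uint8); ys,xs=np.nonzero(mk)
            rect=cv2.minAreaRect(np.c_[xs,ys].astype(np.float32))
            print(c,q,round(r["conf"],2),np.round(r["centre"],1),mk.sum(),np.round(at_z(m,r["centre"],z),3))
            if c=="top":
                bp=cv2.boxPoints(rect); print(np.round([at_z(m,b,z)[:2] for b in bp],3).tolist())
crop=ims["top"][110:270,140:400]; save("topz",cv2.resize(crop,(780,480),interpolation=cv2.INTER_CUBIC))
crop=ims["scene"][135:275,160:340]; save("scz",cv2.resize(crop,(720,560),interpolation=cv2.INTER_CUBIC))
m=M["top"]
for n,uv,z in [("e1a",(255,151),.049),("e1b",(212,213),.049),("h1",(232,180),.077),("e2a",(303,174),.049),("e2b",(267,240),.049),("h2",(287,206),.077)]:
    print(n,np.round(at_z(m,uv,z),3))
```

```text
t 0.5 pos [0.2464 0.6284 0.2313] q [-0.     0.186  0.983 -0.   ] F [-0.7  0.3  0.6] w 0.998
scene beam_2_hub 0.89 [238.5 179.1] 756 [ 0.511 -0.121  0.049]
scene stand_edge 0.94 [302.9 251.3] 1031 [ 0.386 -0.375  0.04 ]
scene reject_tray 0.79 [223.1 160.6] 2569 [ 0.588 -0.008  0.03 ]
top beam_2_hub 0.9 [232.  181.9] 954 [ 0.524 -0.123  0.049]
[[0.461, -0.063], [0.609, -0.161], [0.588, -0.189], [0.442, -0.092]]
top stand_edge 0.55 [345.5 241.5] 1149 [ 0.408 -0.35   0.04 ]
[[0.406, -0.303], [0.456, -0.333], [0.415, -0.401], [0.366, -0.371]]
top reject_tray 0.6 [184.7 146. ] 6612 [ 0.603 -0.02   0.03 ]
[[0.525, 0.088], [0.747, -0.024], [0.68, -0.137], [0.464, -0.022]]
e1a [ 0.589 -0.168  0.049]
e1b [ 0.46  -0.084  0.049]
h1 [ 0.522 -0.124  0.077]
e2a [ 0.542 -0.265  0.049]
e2b [ 0.408 -0.194  0.049]
h2 [ 0.472 -0.232  0.077]
```

View pics/topz.png

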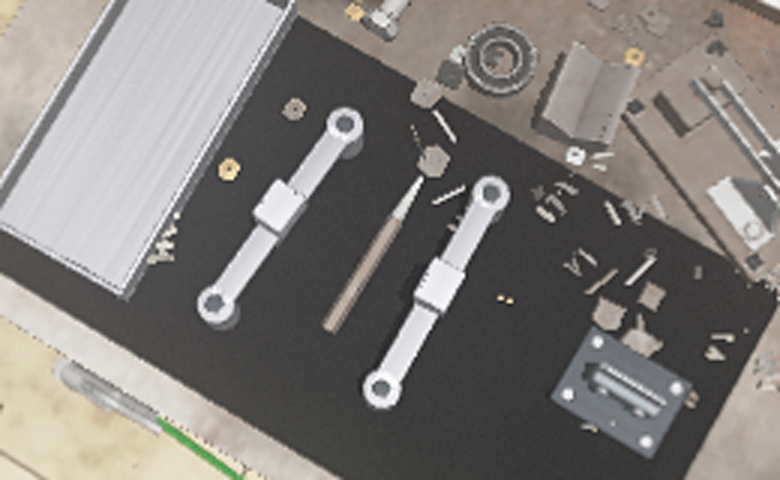

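View pics/scz.png

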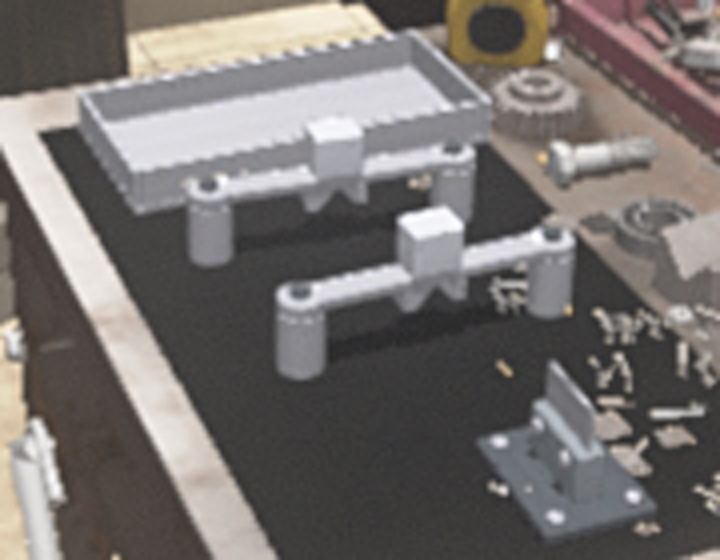

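>>> jog_arm:
  increments:
    - [[0, 0, -0.02], [25, -28, 0], 1]
    - [[0, 0, -0.02], [25, -28, 0], 1]
    - [[0, 0, -0.02], [25, -28, 0], 1]
    - [[0, 0, -0.02], [25, -28, 0], 1]
    - [[0, 0, -0.02], [25, -28, 0], 1]

```text
t: 1.32
eef_pos: [0.3722, 0.4871, 0.2315]
orientation: [0.0, 0.235, 0.972, 0.0]
wrist_force: [0.5, 0.1, 1.4]
gripper_width: 1.002
```

>>> jog_arm:
  increments:
    - [[0, 0, -0.02], [25, -28, 0], 1]
    - [[0, 0, 0], [25, -28, 0], 1]
    - [[0, 0, 0], [25, -28, 0], 1]
    - [[0, 0, 0], [25, -28, 0], 1]
    - [[0, 0, 0], [25, -28, 0], 1]

```text
t: 1.73
eef_pos: [0.4974, 0.3469, 0.2316]
orientation: [0.0, 0.244, 0.97, 0.0]
wrist_force: [0.7, -0.1, -0.1]
gripper_width: 1.001
```

>>> jog_arm:
  increments:
    - [[0, 0, 0], [0, -39, 0], 1]
    - [[0, 0, 0], [0, -39, 0], 1]
    - [[0, 0, 0], [0, -39, 0], 1]
    - [[0, 0, 0], [0, -39, 0], 1]
    - [[0, 0, 0], [0, -39, 0], 1]

```text
t: 2.15
eef_pos: [0.4962, 0.1517, 0.2315]
orientation: [0.0, 0.244, 0.97, 0.0]
wrist_force: [-0.4, -0.4, 0.4]
gripper_width: 1.0
```

>>> jog_arm:
  increments:
    - [[0, 0, 0], [0, -39, 0], 1]
    - [[0, 0, 0], [0, -39, 0], 1]
    - [[0, 0, 0], [0, -39, 0], 1]
    - [[0, 0, 0], [0, -39, 0], 1]
    - [[0, 0, 0], [0, -39, 0], 1]

```text
t: 2.57
eef_pos: [0.4961, -0.0434, 0.2318]
orientation: [0.001, 0.244, 0.97, 0.0]
wrist_force: [0.9, -0.5, -0.2]
gripper_width: 1.001
```

>>> jog_arm:
  increments:
    - [[0, 0, 0], [-2, -35, 0], 1]
    - [[0, 0, 0], [-2, -35, 0], 1]
    - [[0, 0, 0], [-2, -35, 0], 1]
    - [[0, 0, 0], [-2, -35, 0], 1]
    - [[0, 0, 0], [0, 0, 0], 1]

```text
t: 2.98
eef_pos: [0.4881, -0.1869, 0.2318]
orientation: [0.001, 0.247, 0.969, -0.001]
wrist_force: [-0.7, -0.0, 0.6]
gripper_width: 1.0
```

```bash
cat > look.py <<'E'
from h import *
import sys
tag=sys.argv[1]; s=st(); m=camera_model("wrist"); im=capture("wrist"); save(tag,cv2.resize(im,(768,576),interpolation=cv2.INTER_CUBIC))
np.save("wr.npy",np.array([m],dtype=object),allow_pickle=True)
for q,z in [("beam_1_hub",.063),("stand_edge",.063),("reject_tray",0.003)]:
    for r in finder.mark_of(q,"wrist")[:3]:
        print(q,round(r["conf"],2),np.round(r["centre"],1),np.round(at_z(m,r["centre"],z),4))
E
python3 look.py w1
```

```text
t 2.98 pos [ 0.4881 -0.1869  0.2318] q [ 0.001  0.247  0.969 -0.001] F [-0.7 -0.   0.6] w 1.0
beam_1_hub 0.96 [213.5 185.3] [ 0.4745 -0.2302  0.063 ]
beam_1_hub 0.5 [ 76.9 191.4] [ 0.4134 -0.3556  0.063 ]
stand_edge 0.9 [ 72.8 191. ] [ 0.4111 -0.359   0.063 ]
reject_tray 0.85 [427.8 185.5] [ 0.6076 -0.0194  0.003 ]
```

View pics/w1.png

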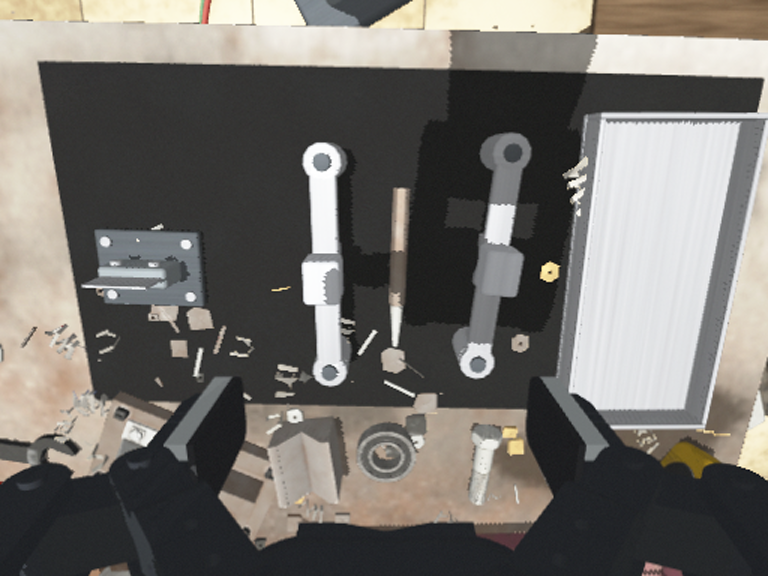

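Wrist picture: stand at left (blade about 83–158,287), arm B at (322,270), arm A at (500,270) in the fingers' shadow, tray at right. Next, yaws from the visible corners and ends.

Run:
```python
from h import *
m=np.load("wr.npy",allow_pickle=True)[0]
im=cv2.imread("pics/w1.png")
save("w1z",cv2.cvtColor(cv2.resize(im[210:330,60:240],(720,480),interpolation=cv2.INTER_CUBIC),cv2.COLOR_BGR2RGB))
def g(u,v,z): return at_z(m,(u/1.5,v/1.5),z)[:2]
def yaw(a,b): d=a-b; return np.degrees(np.arctan2(d[1],d[0]))
for n,a,b in [("B",(329,372),(321,161)),("A",(477,365),(511,153))]:
    p,q=g(*a,.049),g(*b,.049); print(n,p,q,(p+q)/2,np.linalg.norm(p-q),yaw(p,q))
c=[g(*x,.033) for x in [(588,115),(768,115),(706,427),(561,423)]]
print("tray",np.round(c,3).tolist(),yaw(c[3],c[0]))
c=[g(*x,.008) for x in [(102,241),(187,243),(194,296),(111,296)]]
print("bolts",np.round(c,4).tolist(),yaw(c[3],c[0]),yaw(c[2],c[1]),yaw(c[1],c[0])-90,np.mean(c,0))
```

```text
B [ 0.54202943 -0.26514742] [ 0.40907853 -0.19273035] [ 0.47555398 -0.22893889] 0.15139409796489092 -28.57670621809613
A [ 0.589532   -0.16597737] [ 0.46394052 -0.08160337] [ 0.52673626 -0.12379037] 0.15130165834173526 -33.893720702511764
tray [[0.468, -0.023], [0.526, 0.084], [0.737, -0.027], [0.677, -0.129]] -27.034848448117657
bolts [[0.3769, -0.3776], [0.41, -0.3204], [0.4479, -0.3405], [0.4158, -0.3993]] -29.016348344965333 -27.924206148544137 -30.03467449347349 [ 0.41263536 -0.35943395]
```

View pics/w1z.png

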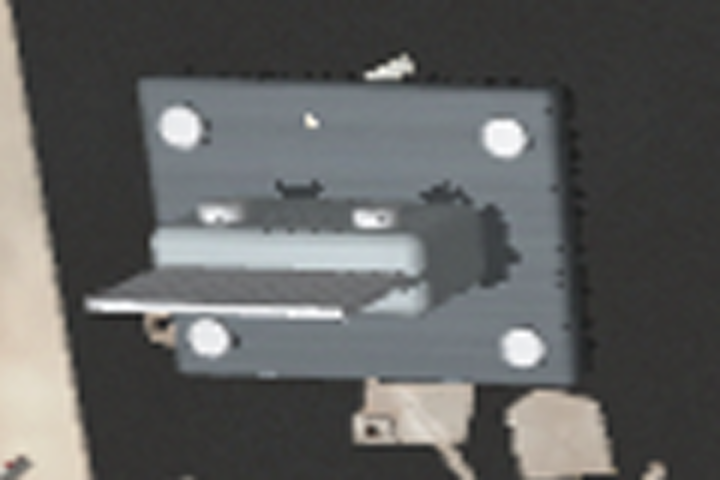

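>>> jog_arm:
  increments:
    - [[0, 0, 0], [-6.5, -21, -20], 0.3]
    - [[0, 0, 0], [-6.5, -21, -30], 0.3]
    - [[0, 0, 0], [0, 0, -30], 0.3]
    - [[0, 0, 0], [0, 0, -20], 0.3]
    - [[0, 0, 0], [0, 0, 0], 0.3]

```text
t: 3.6
eef_pos: [0.4726, -0.2202, 0.1261]
orientation: [-0.005, 0.244, 0.97, 0.002]
wrist_force: [-1.6, 0.9, -1.2]
gripper_width: 0.648
```

```bash
python3 look.py w2
```

```text
t 3.6 pos [ 0.4726 -0.2202  0.1261] q [-0.005  0.244  0.97   0.002] F [-1.6  0.9 -1.2] w 0.648
beam_1_hub 0.65 [247.7 223.1] [ 0.4757 -0.2294  0.063 ]
stand_edge 0.71 [ 46.5 232. ] [ 0.4151 -0.3562  0.063 ]
```

View pics/w2.png

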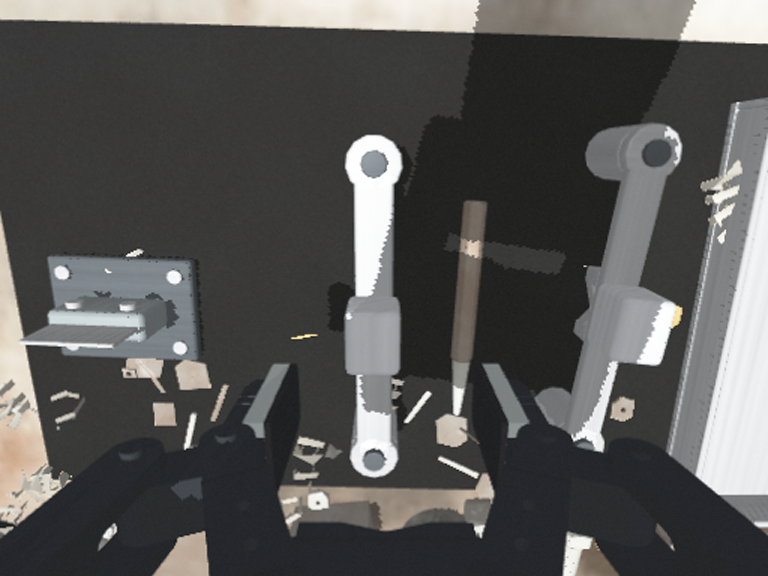

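Arm B hub is centred between the jaws (375,335), with its axis parallel to the fingers. I'll let it settle, then go down.

>>> jog_arm:
  increments:
    - [[0, 0, 0], [2, -9, -20], 0.3]
    - [[0, 0, 0], [0, 0, -20], 0.3]
    - [[0, 0, 0], [0, 0, -10], 0.3]
    - [[0, 0, 0], [0, 0, 0], 0.3]

```text
t: 4.13
eef_pos: [0.4768, -0.2317, 0.0803]
orientation: [-0.001, 0.244, 0.97, 0.001]
wrist_force: [-0.1, -0.3, -0.6]
gripper_width: 0.651
```

>>> jog_arm:
  increments:
    - [[0, 0, 0], [-1.5, 2, -15], 0.3]
    - [[0, 0, 0], [0, 0, -15], 0.3]
    - [[0, 0, 0], [0, 0, 0], 0.3]
    - [[0, 0, 0], [0, 0, 0], 0.3]

```text
t: 4.47
eef_pos: [0.4763, -0.2305, 0.0522]
orientation: [0.0, 0.244, 0.97, -0.0]
wrist_force: [0.2, 0.3, 0.5]
gripper_width: 0.652
```

```bash
python3 look.py w3
```

```text
t 4.47 pos [ 0.4763 -0.2305  0.0522] q [ 0.     0.244  0.97  -0.   ] F [0.2 0.3 0.5] w 0.652
```

View pics/w3.png

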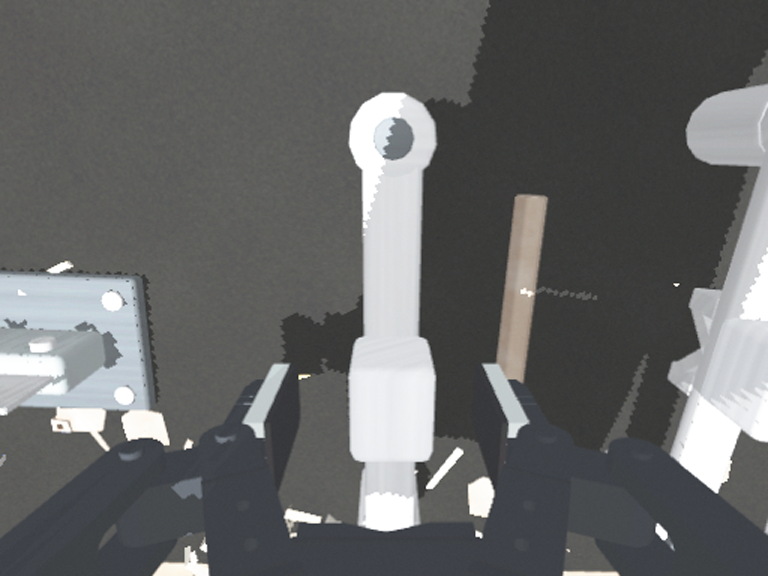

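The hub sits between the pads (about 392,400). Closing now.

>>> jog_arm:
  increments:
    - [[0, 0, 0], [0, 0, -1], -0.6]
    - [[0, 0, 0], [0, 0, 0], -1]
    - [[0, 0, 0], [0, 0, 0], -1]
    - [[0, 0, 0], [0, 0, 0], -1]
    - [[0, 0, 0], [0, 0, 0], -1]

```text
t: 5.08
eef_pos: [0.4762, -0.2306, 0.0508]
orientation: [0.0, 0.245, 0.97, 0.0]
wrist_force: [-0.7, 1.5, 3.8]
gripper_width: 0.268
```

>>> jog_arm:
  increments:
    - [[0, 0, 0], [0, 0, 0], -1]
    - [[0, 0, 0], [0, 0, 10], -1]
    - [[0, 0, 0], [0, 0, 30], -1]
    - [[0, 0, 0], [0, 0, 20], -1]
    - [[0, 0, 0], [0, 0, 0], -1]

```text
t: 5.5
eef_pos: [0.4781, -0.2323, 0.1144]
orientation: [0.004, 0.244, 0.97, -0.002]
wrist_force: [1.0, -1.1, -2.9]
gripper_width: 0.267
```

>>> jog_arm:
  increments:
    - [[0, 0, 0], [0, 0, 0], -1]
    - [[0, 0, 0], [0, 0, 0], -1]

```text
t: 5.67
eef_pos: [0.4747, -0.2298, 0.1085]
orientation: [-0.002, 0.244, 0.97, 0.001]
wrist_force: [-0.7, 1.2, -3.4]
gripper_width: 0.271
```

```bash
python3 look.py w4; python3 -c "
from h import *
s=status.state();print(s['wrist_torque'],s['wrist_force'])"
```

```text
t 5.67 pos [ 0.4747 -0.2298  0.1085] q [-0.002  0.244  0.97   0.001] F [-0.7  1.2 -3.4] w 0.271
beam_1_hub 0.98 [256.9 265.7] [ 0.5014 -0.2447  0.063 ]
stand_edge 0.84 [ 38.5 231.3] [ 0.414 -0.356  0.063]
[0.02724536 0.03587292 0.00503703] [-0.16535578 -0.19759291 -3.90435541]
```

View pics/w4.png

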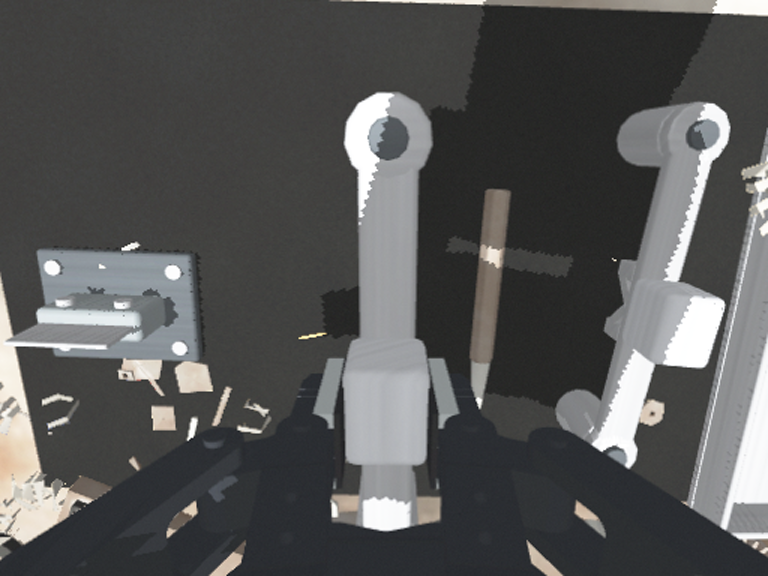

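>>> jog_arm:
  increments:
    - [[0, 0, 0], [0, 0, 15], -1]
    - [[0, 0, -0.005], [-15, -30, 0], -1]
    - [[0, 0, -0.005], [-16, -33, 0], -1]
    - [[0, 0, -0.005], [-16, -33, 0], -1]
    - [[0, 0, -0.005], [-15, -32, 0], -1]

```text
t: 6.28
eef_pos: [0.4129, -0.3594, 0.1245]
orientation: [-0.001, 0.254, 0.967, 0.0]
wrist_force: [0.9, -0.1, -4.2]
gripper_width: 0.265
```

>>> jog_arm:
  increments:
    - [[0, 0, 0], [0, 0, 0], -1]
    - [[0, 0, 0], [0, 0, 0], -1]
    - [[0, 0, 0], [0, 0, 0], -1]

```text
t: 6.53
eef_pos: [0.4135, -0.3581, 0.1243]
orientation: [-0.001, 0.255, 0.967, 0.001]
wrist_force: [1.0, 1.2, -3.4]
gripper_width: 0.272
```

```bash
cat > all.py <<'E'
from h import *
import sys
tag=sys.argv[1]; z0=[int(x) for x in sys.argv[2:]] 
s=st(); print("torque",np.round(s["wrist_torque"],3))
a=capture("scene"); b=capture("wrist"); save(tag+"w",b)
# zoomed scene
x0,y0,w,h=z0 if z0 else (200,150,160,120)
save(tag+"s",cv2.resize(a[y0:y0+h,x0:x0+w],(800,600),interpolation=cv2.INTER_CUBIC))
E
python3 all.py p1 240 180 120 90
```

```text
t 6.53 pos [ 0.4135 -0.3581  0.1243] q [-0.001  0.255  0.967  0.001] F [ 1.   1.2 -3.4] w 0.272
torque [-0.004  0.015 -0.016]
```

View pics/p1s.png

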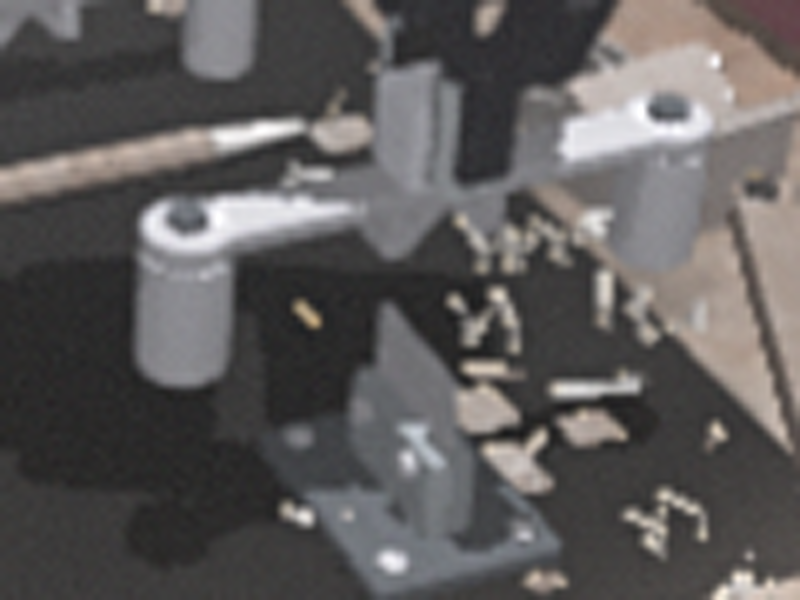

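View pics/p1w.png

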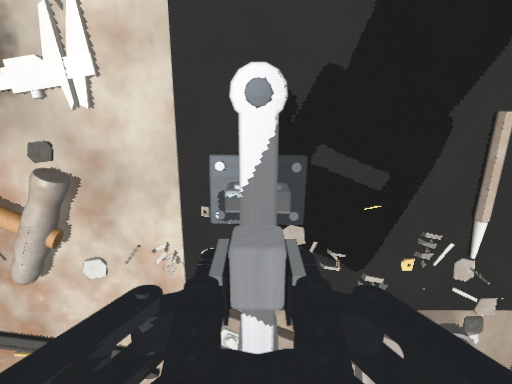

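The arm is squarely above the stand, with the blade right under the notch. Lowering.

>>> jog_arm:
  increments:
    - [[0, 0, 0], [0, 0, -15], -1]
    - [[0, 0, 0], [0, 0, -15], -1]
    - [[0, 0, 0], [0, 0, -10], -1]
    - [[0, 0, 0], [0, 0, 0], -1]
    - [[0, 0, 0], [0, 0, 0], -1]

```text
t: 7.05
eef_pos: [0.4139, -0.3574, 0.0846]
orientation: [-0.001, 0.253, 0.967, 0.001]
wrist_force: [0.8, 0.4, -3.4]
gripper_width: 0.262
```

```bash
python3 all.py p2 240 180 120 90
```

```text
t 7.05 pos [ 0.4139 -0.3574  0.0846] q [-0.001  0.253  0.967  0.001] F [ 0.8  0.4 -3.4] w 0.262
torque [-0.013 -0.049 -0.013]
```

View pics/p2s.png

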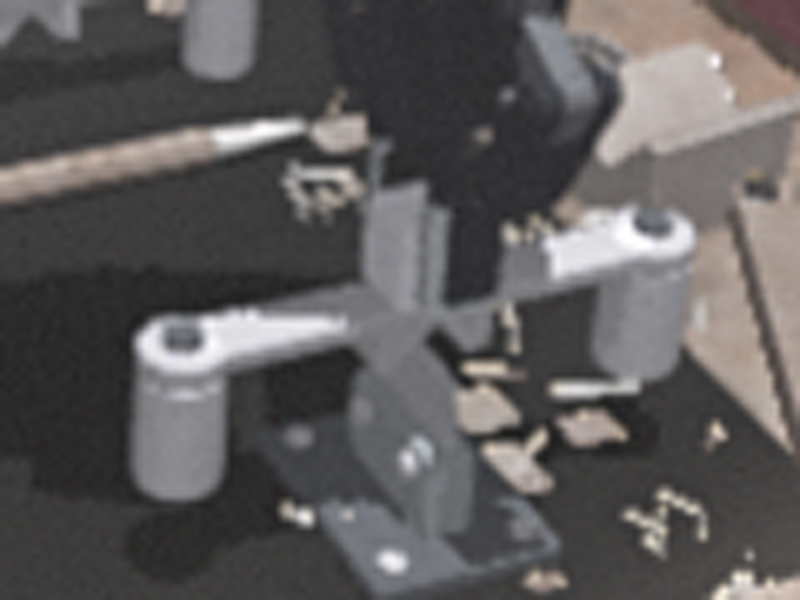

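>>> jog_arm:
  increments:
    - [[0, 0, 0], [0, 0, -5], -1]
    - [[0, 0, 0], [0, 0, -4], -1]
    - [[0, 0, 0], [0, 0, 0], -1]
    - [[0, 0, 0], [0, 0, 0], -1]

```text
t: 7.48
eef_pos: [0.4137, -0.3584, 0.076]
orientation: [-0.0, 0.254, 0.967, 0.0]
wrist_force: [0.3, -0.2, -4.0]
gripper_width: 0.263
```

>>> jog_arm:
  increments:
    - [[0, 0, 0], [0, 0, -1.5], -1]
    - [[0, 0, 0], [0, 0, 0], -1]
    - [[0, 0, 0], [0, 0, 0], -1]

```text
t: 7.73
eef_pos: [0.4139, -0.3587, 0.0748]
orientation: [0.0, 0.254, 0.967, 0.0]
wrist_force: [-0.3, -0.0, -3.2]
gripper_width: 0.276
```

>>> jog_arm:
  increments:
    - [[0, 0, 0], [0, 0, -1.5], -1]
    - [[0, 0, 0], [0, 0, 0], -1]
    - [[0, 0, 0], [0, 0, 0], -1]

```text
t: 7.98
eef_pos: [0.4139, -0.3588, 0.0736]
orientation: [-0.0, 0.254, 0.967, -0.0]
wrist_force: [-0.5, -0.0, -0.7]
gripper_width: 0.265
```

>>> jog_arm:
  increments:
    - [[0, 0, 0], [0, 0, -1], -1]
    - [[0, 0, 0], [0, 0, 0], -1]
    - [[0, 0, 0], [0, 0, 0], -1]

```text
t: 8.23
eef_pos: [0.4141, -0.3589, 0.0734]
orientation: [-0.0, 0.254, 0.967, -0.0]
wrist_force: [-3.3, 2.9, 5.1]
gripper_width: 0.266
```

>>> jog_arm:
  increments:
    - [[0, 0, 0], [0, 0, 0.8], -1]
    - [[0, 0, 0], [0, 0, 0], -1]
    - [[0, 0, 0], [0, 0, 0], -0.35]
    - [[0, 0, 0], [0, 0, 0], -0.3]
    - [[0, 0, 0], [0, 0, 0], -0.2]

```text
t: 8.65
eef_pos: [0.4143, -0.3589, 0.0731]
orientation: [0.001, 0.254, 0.967, -0.0]
wrist_force: [-0.0, 0.5, 0.4]
gripper_width: 0.402
```

>>> jog_arm:
  increments:
    - [[0, 0, 0], [0, 0, 0], 0]
    - [[0, 0, 0], [0, 0, 0], 0.1]
    - [[0, 0, 0], [0, 0, 0], 0.1]

```text
t: 8.9
eef_pos: [0.414, -0.3587, 0.0731]
orientation: [0.0, 0.254, 0.967, -0.0]
wrist_force: [-0.2, 0.0, 0.2]
gripper_width: 0.547
```

```bash
python3 all.py p3 240 180 120 90
```

```text
t 8.9 pos [ 0.414  -0.3587  0.0731] q [ 0.     0.254  0.967 -0.   ] F [-0.2  0.   0.2] w 0.547
torque [ 0.043 -0.011  0.02 ]
```

View pics/p3s.png

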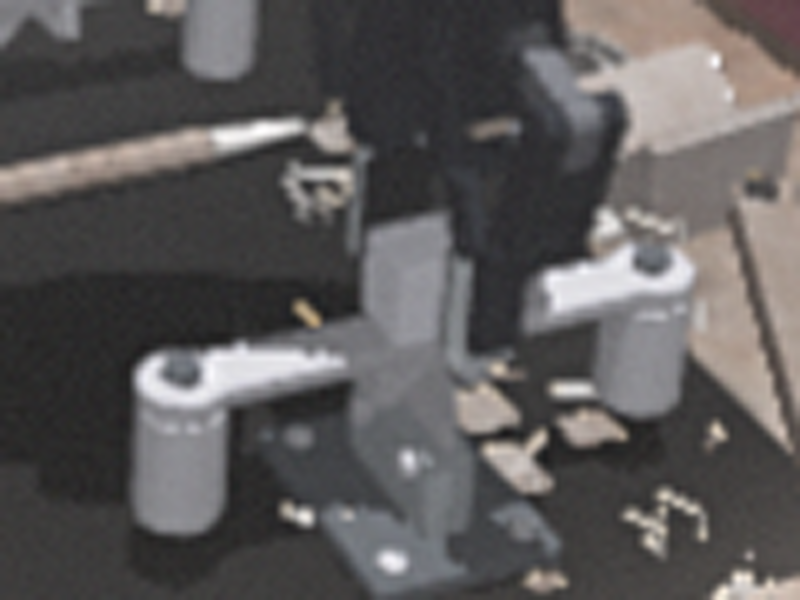

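View pics/p3w.png

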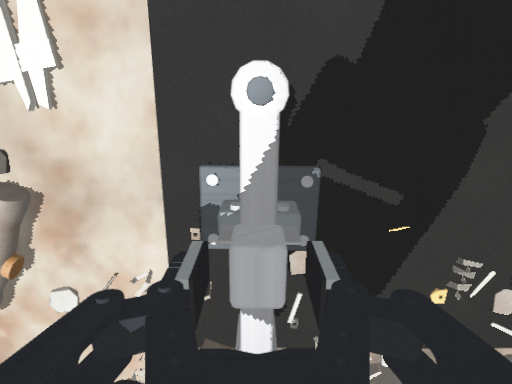

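The arm sits level on the edge, with both weights clear of the mat and the fingers open around it. I'll retract straight up and check again.

>>> jog_arm:
  increments:
    - [[0, 0, 0], [0, 0, 5], 0.4]
    - [[0, 0, 0], [0, 0, 15], 0.4]
    - [[0, 0, 0], [0, 0, 25], 0.4]
    - [[0, 0, 0], [0, 0, 35], 0.4]
    - [[0, 0, 0], [0, 0, 35], 0.4]

```text
t: 9.42
eef_pos: [0.4134, -0.3579, 0.1887]
orientation: [-0.001, 0.254, 0.967, 0.001]
wrist_force: [1.0, -1.3, 0.8]
gripper_width: 0.7
```

```bash
python3 all.py p4 240 180 120 90; python3 look.py w5
```

```text
t 9.42 pos [ 0.4134 -0.3579  0.1887] q [-0.001  0.254  0.967  0.001] F [ 1.  -1.3  0.8] w 0.7
torque [-0.012 -0.026  0.025]
t 9.52 pos [ 0.4167 -0.3619  0.1963] q [ 0.006  0.254  0.967 -0.004] F [ 0.2  0.2 -0. ] w 0.702
beam_1_hub 0.62 [259.8 184.6] [ 0.4177 -0.3608  0.063 ]
stand_edge 0.89 [259.8 178.1] [ 0.4125 -0.3579  0.063 ]
```

View pics/p4s.png

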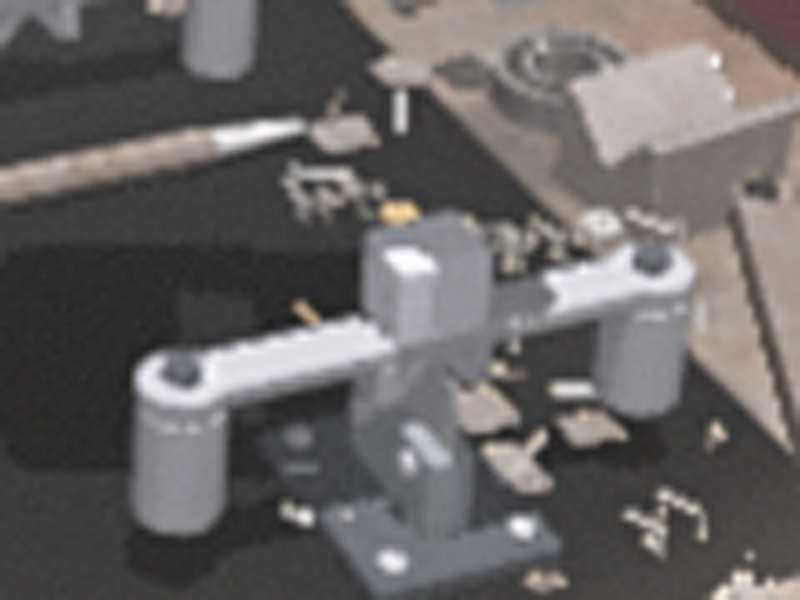

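B stays level, fully released. Now the other arm.

>>> jog_arm:
  increments:
    - [[0, 0, -0.016], [12, 25, 0], 0.4]
    - [[0, 0, -0.016], [16, 34, 0], 0.4]
    - [[0, 0, -0.016], [16, 34, 0], 0.4]
    - [[0, 0, -0.016], [16, 34, 0], 0.4]
    - [[0, 0, -0.016], [16, 34, 0], 0.4]

```text
t: 10.13
eef_pos: [0.4893, -0.1955, 0.1859]
orientation: [-0.002, 0.293, 0.956, 0.001]
wrist_force: [0.5, -0.8, -0.6]
gripper_width: 0.701
```

>>> jog_arm:
  increments:
    - [[0, 0, 0], [16, 34, 0], 0.4]
    - [[0, 0, 0], [15, 30, -15], 0.4]
    - [[0, 0, 0], [5, 9, -30], 0.4]
    - [[0, 0, 0], [0, 0, -20], 0.4]
    - [[0, 0, 0], [0, 0, 0], 0.4]

```text
t: 10.55
eef_pos: [0.5217, -0.1215, 0.1161]
orientation: [-0.007, 0.292, 0.957, 0.001]
wrist_force: [-0.8, 0.3, -0.9]
gripper_width: 0.702
```

>>> jog_arm:
  increments:
    - [[0, 0, 0], [0, 0, 0], 0.4]
    - [[0, 0, 0], [0, 0, 0], 0.4]

```text
t: 10.72
eef_pos: [0.526, -0.1251, 0.1233]
orientation: [-0.0, 0.293, 0.956, -0.0]
wrist_force: [0.3, 0.2, -0.8]
gripper_width: 0.699
```

```bash
python3 look.py w6
```

```text
t 10.72 pos [ 0.526  -0.1251  0.1233] q [-0.     0.293  0.956 -0.   ] F [ 0.3  0.2 -0.8] w 0.699
beam_1_hub 0.57 [409.5 198.6] [ 0.5737 -0.0353  0.063 ]
reject_tray 0.92 [411.7 198.4] [ 0.6065 -0.0191  0.003 ]
reject_tray 0.47 [257.7 204.1] [ 0.5365 -0.1319  0.003 ]
```

View pics/w6.png

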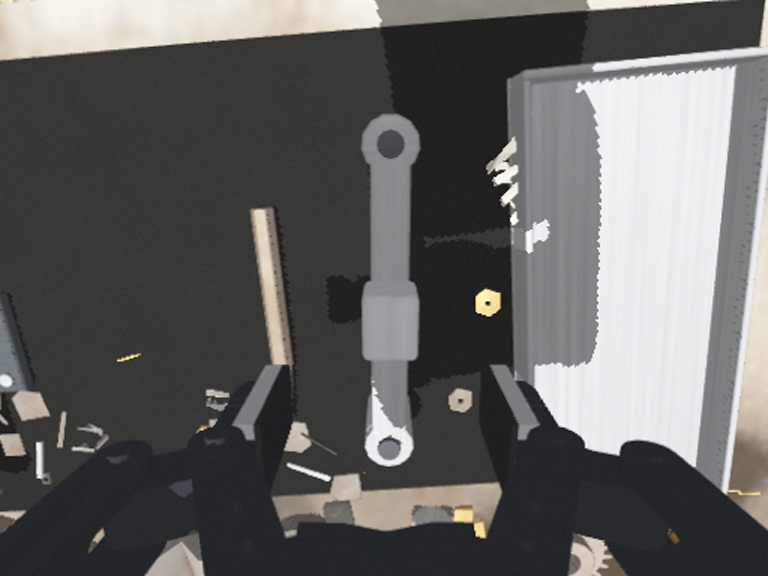

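Arm A's hub is centred between the jaws (390,320), and its axis is aligned. Going down.

>>> jog_arm:
  increments:
    - [[0, 0, 0], [0, 0, -20], 0.4]
    - [[0, 0, 0], [0, 0, -25], 0.4]
    - [[0, 0, 0], [0, 0, -17], 0.3]
    - [[0, 0, 0], [0, 0, -10], 0.3]
    - [[0, 0, 0], [0, 0, 0], 0.3]

```text
t: 11.33
eef_pos: [0.5245, -0.1244, 0.0493]
orientation: [-0.002, 0.293, 0.956, 0.0]
wrist_force: [-0.9, 0.9, -0.1]
gripper_width: 0.651
```

>>> jog_arm:
  increments:
    - [[0, 0, 0], [0, 0, 0], 0.3]
    - [[0, 0, 0], [0, 0, 0], 0.3]

```text
t: 11.5
eef_pos: [0.5271, -0.1252, 0.0527]
orientation: [0.001, 0.293, 0.956, -0.0]
wrist_force: [1.0, -0.3, 0.6]
gripper_width: 0.652
```

```bash
python3 look.py w7
```

```text
t 11.5 pos [ 0.5271 -0.1252  0.0527] q [ 0.001  0.293  0.956 -0.   ] F [ 1.  -0.3  0.6] w 0.652
reject_tray 0.73 [459.5 226.2] [ 0.6045 -0.0194  0.003 ]
```

View pics/w7.png

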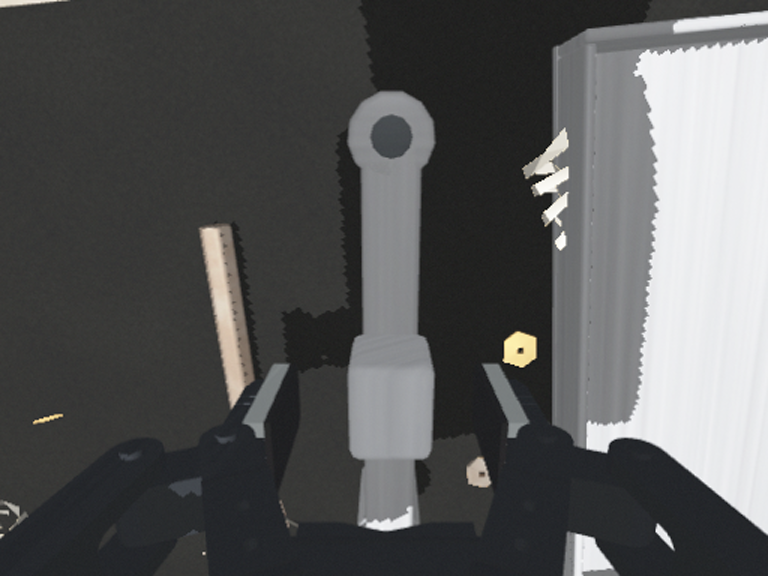

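Hub between the pads again (392,400). Grip and lift.

>>> jog_arm:
  increments:
    - [[0, 0, 0], [0, 0, -1], -0.6]
    - [[0, 0, 0], [0, 0, 0], -1]
    - [[0, 0, 0], [0, 0, 0], -1]
    - [[0, 0, 0], [0, 0, 0], -1]
    - [[0, 0, 0], [0, 0, 0], -1]

```text
t: 12.12
eef_pos: [0.5261, -0.1246, 0.0504]
orientation: [0.0, 0.293, 0.956, 0.0]
wrist_force: [-0.7, 0.2, 3.2]
gripper_width: 0.27
```

>>> jog_arm:
  increments:
    - [[0, 0, 0], [0, 0, 0], -1]
    - [[0, 0, 0], [0, 0, 10], -1]
    - [[0, 0, 0], [0, 0, 20], -1]
    - [[0, 0, 0], [0, 0, 25], -1]
    - [[0, 0, 0], [0, 0, 20], -1]

```text
t: 12.53
eef_pos: [0.5253, -0.1243, 0.1257]
orientation: [-0.001, 0.293, 0.956, 0.0]
wrist_force: [1.6, -0.5, -2.0]
gripper_width: 0.264
```

>>> jog_arm:
  increments:
    - [[0, 0, 0], [0, 0, 0], -1]
    - [[0, 0, 0], [0, 0, 0], -1]
    - [[0, 0, 0], [0, 0, 0], -1]

```text
t: 12.78
eef_pos: [0.5247, -0.1241, 0.1235]
orientation: [-0.002, 0.293, 0.956, 0.0]
wrist_force: [0.2, 0.0, -3.2]
gripper_width: 0.273
```

```bash
python3 all.py p5 180 120 120 90; python3 look.py w8
```

```text
t 12.78 pos [ 0.5247 -0.1241  0.1235] q [-0.002  0.293  0.956  0.   ] F [ 0.2  0.  -3.2] w 0.273
torque [0.028 0.073 0.018]
t 12.88 pos [ 0.5244 -0.1239  0.1228] q [-0.002  0.293  0.956  0.   ] F [ 0.3  1.1 -2.5] w 0.268
beam_1_hub 0.57 [412.2 199.1] [ 0.5728 -0.0328  0.063 ]
reject_tray 0.82 [411.3 200.6] [ 0.6057 -0.0191  0.003 ]
```

View pics/p5s.png

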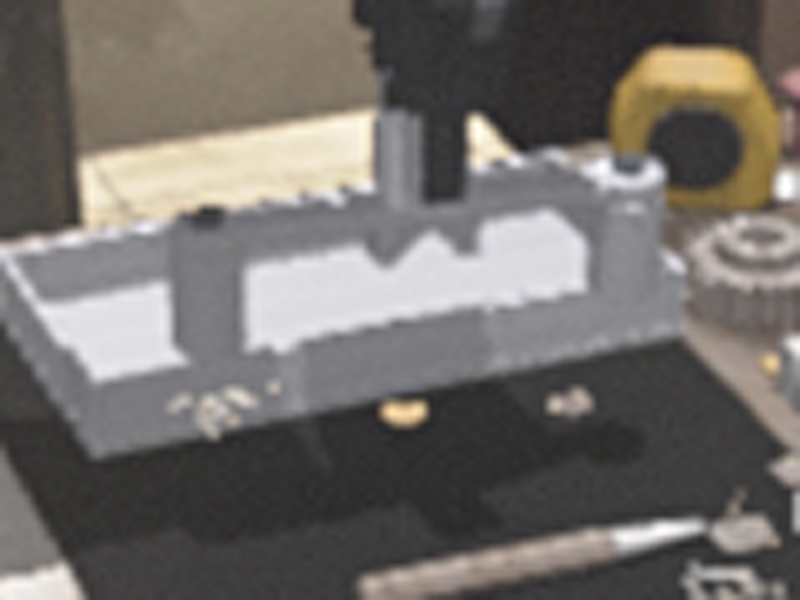

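View pics/w8.png

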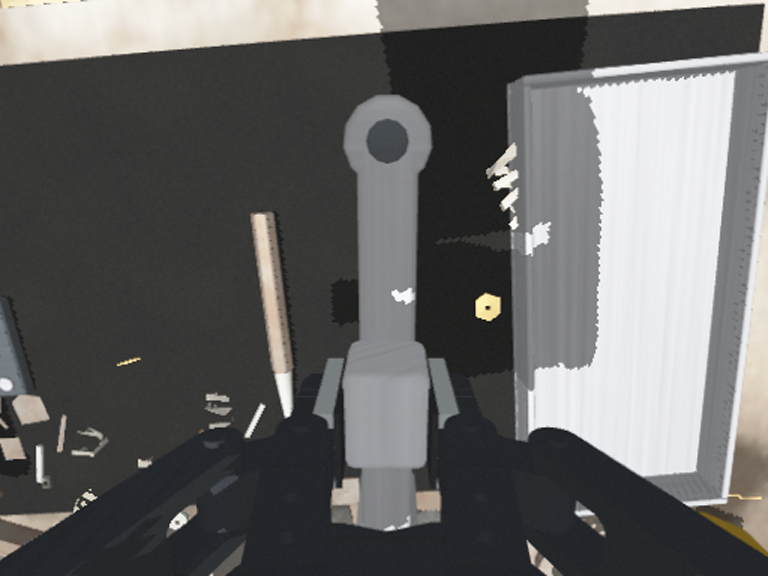

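>>> jog_arm:
  increments:
    - [[0, 0, 0.023], [14, 18, 0], -1]
    - [[0, 0, 0.023], [20, 26, 0], -1]
    - [[0, 0, 0.023], [20, 26, 0], -1]
    - [[0, 0, 0.023], [18, 23, 0], -1]
    - [[0, 0, 0.023], [9, 11, 0], -1]

```text
t: 13.5
eef_pos: [0.6084, -0.0181, 0.1248]
orientation: [0.0, 0.236, 0.972, 0.001]
wrist_force: [0.0, 0.5, -3.4]
gripper_width: 0.267
```

>>> jog_arm:
  increments:
    - [[0, 0, 0], [0, 0, 0], -1]
    - [[0, 0, 0], [0, 0, 0], -1]
    - [[0, 0, 0], [0, 0, 0], -1]
    - [[0, 0, 0], [0, 0, 0], -1]

```text
t: 13.83
eef_pos: [0.6062, -0.0215, 0.1248]
orientation: [-0.0, 0.238, 0.971, -0.0]
wrist_force: [0.5, 0.6, -2.7]
gripper_width: 0.274
```

```bash
python3 all.py p6 160 110 160 120; python3 look.py w9
```

```text
t 13.83 pos [ 0.6062 -0.0215  0.1248] q [-0.     0.238  0.971 -0.   ] F [ 0.5  0.6 -2.7] w 0.274
torque [ 0.076  0.112 -0.002]
t 13.93 pos [ 0.6064 -0.0216  0.125 ] q [-0.     0.238  0.971 -0.   ] F [ 0.   0.  -3.1] w 0.267
```

View pics/p6s.png

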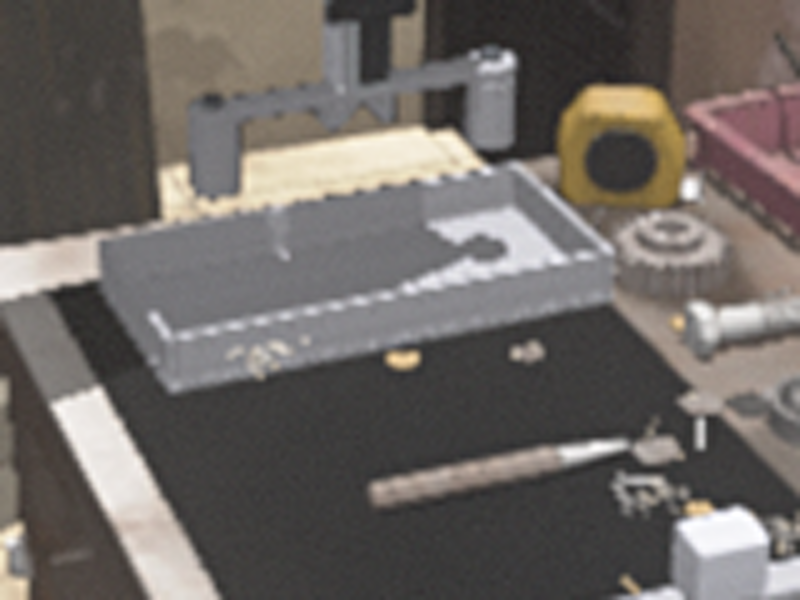

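View pics/w9.png

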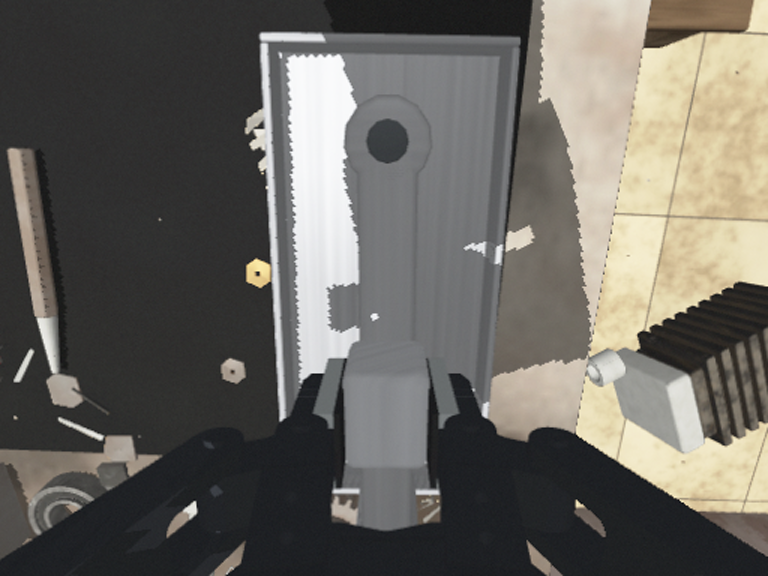

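The arm hangs level, centred over the tray and parallel to it. The wrist torque (0.135 N m) also says this arm is lopsided. Lowering.

>>> jog_arm:
  increments:
    - [[0, 0, 0], [0, 0, -15], -1]
    - [[0, 0, 0], [0, 0, -20], -1]
    - [[0, 0, 0], [0, 0, -18], -1]
    - [[0, 0, 0], [0, 0, -10], -1]
    - [[0, 0, 0], [0, 0, -3], -1]

```text
t: 14.55
eef_pos: [0.6052, -0.0204, 0.0567]
orientation: [-0.002, 0.237, 0.971, -0.0]
wrist_force: [0.0, 0.5, -3.3]
gripper_width: 0.269
```

>>> jog_arm:
  increments:
    - [[0, 0, 0], [0, 0, 0], -1]
    - [[0, 0, 0], [0, 0, 0], -1]
    - [[0, 0, 0], [0, 0, 0], -1]

```text
t: 14.8
eef_pos: [0.6081, -0.0208, 0.0607]
orientation: [0.001, 0.237, 0.971, 0.0]
wrist_force: [-0.1, 0.5, -3.8]
gripper_width: 0.269
```

>>> jog_arm:
  increments:
    - [[0, 0, 0], [0, 0, -2], -1]
    - [[0, 0, 0], [0, 0, 0], -1]
    - [[0, 0, 0], [0, 0, 0], -1]

```text
t: 15.05
eef_pos: [0.6072, -0.0207, 0.0576]
orientation: [0.0, 0.237, 0.971, -0.0]
wrist_force: [0.0, 0.4, -2.8]
gripper_width: 0.27
```

>>> jog_arm:
  increments:
    - [[0, 0, 0], [0, 0, -2], -1]
    - [[0, 0, 0], [0, 0, 0], -1]
    - [[0, 0, 0], [0, 0, 0], -1]

```text
t: 15.3
eef_pos: [0.6068, -0.0206, 0.0549]
orientation: [-0.0, 0.237, 0.971, 0.0]
wrist_force: [0.4, -0.3, -3.1]
gripper_width: 0.27
```

>>> jog_arm:
  increments:
    - [[0, 0, 0], [0, 0, -1.5], -1]
    - [[0, 0, 0], [0, 0, 0], -1]
    - [[0, 0, 0], [0, 0, 0], -1]

```text
t: 15.55
eef_pos: [0.6072, -0.0206, 0.0544]
orientation: [0.0, 0.237, 0.971, -0.0]
wrist_force: [-3.0, 0.9, 3.5]
gripper_width: 0.272
```

Contact with the tray floor. Releasing.

>>> jog_arm:
  increments:
    - [[0, 0, 0], [0, 0, 0], -0.3]
    - [[0, 0, 0], [0, 0, 0], -0.1]
    - [[0, 0, 0], [0, 0, 0], 0.1]
    - [[0, 0, 0], [0, 0, 0], 0.2]
    - [[0, 0, 0], [0, 0, 0], 0.2]

```text
t: 15.97
eef_pos: [0.6071, -0.0207, 0.0536]
orientation: [0.0, 0.237, 0.971, -0.0]
wrist_force: [-0.4, -0.9, -0.4]
gripper_width: 0.6
```

>>> jog_arm:
  increments:
    - [[0, 0, 0], [0, 0, 8], 0.2]
    - [[0, 0, 0], [0, 0, 20], 0.2]
    - [[0, 0, 0], [0, 0, 30], 0.2]
    - [[0, 0, 0], [0, 0, 35], 0.2]
    - [[0, 0, 0], [0, 0, 30], 0.2]

```text
t: 16.38
eef_pos: [0.6071, -0.0206, 0.179]
orientation: [0.001, 0.237, 0.971, 0.0]
wrist_force: [-0.0, 0.2, -0.1]
gripper_width: 0.599
```

>>> jog_arm:
  increments:
    - [[0, 0, 0], [0, 0, 30], 0.2]
    - [[0, 0, 0], [0, 0, 10], 0.2]
    - [[0, 0, 0], [0, 0, 0], 0.2]
    - [[0, 0, 0], [0, 0, 0], 0.2]

```text
t: 16.72
eef_pos: [0.6068, -0.0206, 0.2164]
orientation: [0.0, 0.237, 0.971, -0.0]
wrist_force: [-0.3, -0.0, -0.7]
gripper_width: 0.598
```

```bash
python3 all.py p7 160 120 180 135
```

```text
t 16.72 pos [ 0.6068 -0.0206  0.2164] q [ 0.     0.237  0.971 -0.   ] F [-0.3 -0.  -0.7] w 0.598
torque [ 0.001  0.05  -0.005]
```

View pics/p7s.png

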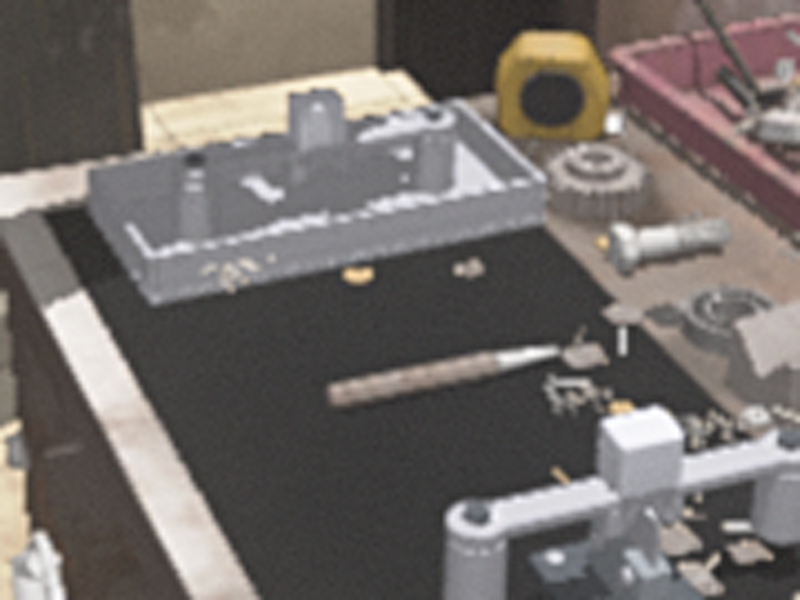

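View pics/p7w.png

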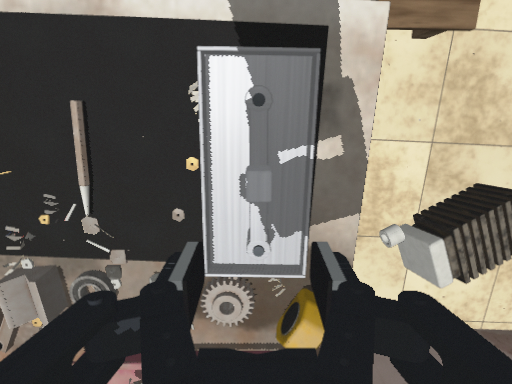

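Arm A lies flat inside the tray, centred (wrist 258,175). Arm B is still level on the stand, and the gripper is clear of both.

```bash
python3 -c "
from h import *
print(job.hand_in()); st()"
```

```text
the job is handed in; nothing more can be done
None
the job is handed in; nothing more can be done
```

The job is handed in after about 17 s of robot time: the balanced arm sits level on the knife edge, released, and the other lies flat in the reject tray.

- **Balanced arm:** I set the arm nearer the stand across the knife edge by its notch and let go. It stayed level, with both weights clear of the mat. It was still level in the last picture, taken about 8 s later.
- **Lopsided arm:** I did not set the second arm on the edge, because the first one balancing level already identified it. While it was held, the wrist torque agreed: about 0.08 to 0.135 N m, against 0.015 to 0.05 N m for the balanced arm. These readings were noisy, so they only support the knife-edge result.
- **Last checks:** The final pictures show the second arm flat, centred and lengthwise in the tray. The gripper was open and about 0.16 m above its release height, touching nothing. No check failed.

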